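# Pry open the vial case with the spatula

### The arm

A 6-joint arm with a two-finger parallel gripper is mounted at the origin on the work surface. World frame = base frame: x ahead of the robot, y to its left, z up, the work surface at z = 0. Lengths are in m, angles in rad, forces in N, time in s.
With the tool pointing down it reaches from about 0.35 to 0.975 m from the base axis. Payload 4.9 kg.
Tool frame: the origin (TCP) lies midway between the tips of the shut fingers; the grasp point (between the pads) lies 19 mm behind it; z points along the fingers, y is the line along which they close (so a half turn about z gives the same grasp; the last joint's range is limited). The gripper opens to 85 mm and grips with 20 to 120 N. Pads are 22 mm wide; open, the fingers measure 114 mm over their backs; the gripper's body (76 mm by 85 mm) begins 54 mm behind the grasp point. The pads swing forward as they close: fully open they stand 13 mm farther back than shut.
Start: joints at [1.15, 0.053, 1.613, -0, 1.476, -0.119], TCP at [0.186, 0.597, 0.231] pointing down, gripper open.
Joint ranges: [-3.01, 3.01], [-1.01, 2.22], [0.06, 2.58], [-1.02, 4.17], [0.09, 2.62], [-3.14, 3.14]. Speed limits (rad/s): [2.57, 2.57, 3.14, 3.14, 3.14, 3.14].

### API

Orientations are given as a rotation vector (axis times angle).
In Python, from station import ctrl, optics, job gives the robot as it stands.
- The arm moves only by the shell command python3 -m jog 'ROWS' [OPENING] [FORCE]. ROWS is JSON, a list of rows, each a list of 2 entries, a list of its own where there are three numbers: the shift along the tool's x, y, z in m, then the turn, a rotation vector about the tool's x, y, z in rad. A call has 1 to 5 rows; each row is the pose to reach, as a shift and turn from the pose commanded when the call began, along the tool's axes at that moment; what a row does not reach only later rows make up. A row lasts 1/10 s, in which the tool goes at most 50 mm and 8.59 degrees, less where a joint would pass 70% of its speed; a pose out of reach is approached as far as the arm can. A call with a gripper value outside its range is refused whole. OPENING is the opening, from 0 (shut) to 1 (fully open), set as the call begins (- or left out, the last holds). The fingers move at their own pace and stop on an object; FORCE is the grip in N (left out, the last holds). Time passes only in rows, so rows that repeat a pose let the fingers close. It gives the time, the measured TCP pose, the force, the opening and the grip force at its end, in the units of the state.
- ctrl.get_obs(): the state, without advancing time (a new reading comes with each control period).
- optics.get_image(name): name is "side" or "top" or "wrist"; returns a dict with "image" (400x640x3 uint8, blue, green, red), "fx", "fy", "cx", "cy" (pixels), "D" ([k1, k2, p1, p2, k3] as OpenCV has them; the pictures are not rectified), "rvec" (rotation vector, rad) and "tvec" (3), from world to camera coordinates, as OpenCV has them; the wrist camera has in their place "mount" (4x4, takes a point from camera to tool coordinates, whose origin is the TCP and whose axes are the flange's). Camera axes: x right, y down, z forward; pixel columns grow to the right and rows downward; lengths in m; the calibration is good to about 2 mm. A picture is of the moment at which its call begins: read the wrist's pose just before it. There is no depth.
- job.finish_job(): hands the job in; it is judged then, once.
The state is a dict: "t": time; "q": joint angles; "dq": joint speeds; "effort": joint torques, N m; "tool_pos": TCP position; "tool_rot": TCP orientation; "contact_force": force on the tool from outside, world axes, zero at the start; "wrist_torque": the same for the moment, N m; "opening": finger opening in m; "grip_force": force on a finger pad.
Only numpy, scipy, OpenCV 4.12 (cv2) and the standard library are available. Lean on these libraries where they do the work, as an engineer would, in place of code of your own. Each camera call takes 0.05 s, during which the arm holds its last target. There are 200 camera calls.

### The job

Take the spatula from the steel tray, push its blade into the yellow notch of the vial case and lever the blue cover up with it: keep your fingers off the cover until the blade has raised it by a good 30 mm at its front edge. Then swing the cover gently back as far as it goes, so that it stays open past upright, and lay the spatula flat in the tray again. Leave the jar, beaker and bottles where they stand.

Things in the scene. Friction and masses are not known exactly. Their poses are not given: they have to be found in the camera images.
- case: grey vial case fixed to the bench, 110 mm (x) by 140 mm (y) by 50 mm high without its cover; walls 5 mm; origin at the centre of its underside, z up. Its front (-x side) has the yellow pry notch, its back (+x side) the steel hinge. Vials inside reach 36 mm high.
- notch (a point): centre of the mouth of the pry notch, in the outer face of the case's front wall, 45 mm above the bench. The notch is a gap 64 mm wide (along y) and 10 mm high (40 to 50 mm above the bench) between the yellow part of the front wall and the underside of the shut cover, and opens into the case. Axes as the case's: push the blade in along +x. A yellow strip on the cover marks it from above.
- hinge (a point): middle of the hinge line, which runs along the case's y at its back top edge, 50 mm above the bench; the underside of the cover lies in a plane through this line. Axes as the case's.
- cover_edge (a point): middle of the lower front edge of the blue cover, 110 mm from the hinge line; moves with the cover. The cover is a flat plate 110 x 140 x 10 mm without a handle, 0.15 kg.
- cover (a joint): opening angle of the cover in rad: 0 shut (flat), 1.57 upright, 1.9 its stop, leaning back. The hinge is stiff: the cover stays where it is left and needs about 2 to 3 N at its front edge.
- spatula: loose spatula, 200 mm long, 0.09 kg: orange square handle 100 x 14 x 14 mm from x = -100 to 0 mm, thin dark steel blade 100 x 20 x 2.5 mm from x = 0 to +100 mm, at half the handle's height. Origin on the underside, where handle and blade meet; x points to the blade's tip, z up as it lies.
- spatula_grip (a point): good point to grip the spatula, in the handle's middle line, 30 mm behind the blade's root and 130 mm behind the tip; axes as the spatula's
- spatula_tip (a point): middle of the blade's front end, at half its thickness; axes as the spatula's
- spatula_end (a point): middle of the free end of the spatula's handle, 200 mm behind the tip; axes as the spatula's
- tray: flat open steel tray fixed to the bench, 270 mm (x) by 160 mm (y), rim 14 mm high, walls and floor 4 mm thick; origin at the centre of its underside. The spatula lies in it lengthwise beside a jar.
- jar: small white jar with blue lid, 36 mm diameter, 45 mm tall, standing in the tray; bystander; origin at the centre of its underside
- amber_small: small amber bottle, 34 mm diameter, 85 mm tall, standing beside the case; bystander; origin at the centre of its underside
- amber_a: amber bottle with red cap, 72 mm diameter, 150 mm tall; bystander; origin at the centre of its underside
- amber_b: a second amber bottle with red cap, 72 mm diameter, 150 mm tall; bystander; origin at the centre of its underside
- white_a: white plastic bottle, 40 mm diameter, 110 mm tall; bystander; origin at the centre of its underside
- cork_jar: glass jar with cork lid, 60 mm diameter, 75 mm tall; bystander; origin at the centre of its underside
- beaker: glass beaker, 66 mm diameter, 85 mm tall; bystander; origin at the centre of its underside
Mind the look-alikes: they are no part of the job. There is more than one size of the case; the one meant has the size given above.

How it is judged:
By the outcome, as a careful person would: the job done as asked, in the order asked, and still so for the second after the job is handed in, with the robot touching nothing.
It also fails if it takes over 59 s, if anything falls off the work surface, if the arm or the gripper's body presses on something with over 40 N, if the wrist force passes 120 N, or if a joint passes its speed limit or range.

## Working session

There is one attempt and no reset: what is moved stays moved. The work goes in short steps, Python scripts to look and compute and a shell command to move; the robot and the scene stay as the last step left them, time stands still between calls to the robot, and variables do not carry over. Pictures are saved under pics/ and viewed, at most 13 in all, crops included, and the job is handed in when it is done.

```bash
ls; mkdir -p pics; python3 - <<'E'
from station import ctrl, optics
import cv2,numpy as np,json
o=ctrl.get_obs();print(o)
for n in ("top","side"):
    d=optics.get_image(n);cv2.imwrite(f"pics/{n}0.png",d["image"])
    print(n,{k:np.array(v).round(4).tolist() for k,v in d.items() if k!="image"})
    np.savez(f"pics/{n}0.npz",**d)
E
```

```text
pics
{'t': 0.0, 'q': array([ 1.15000563e+00,  5.33518511e-02,  1.61431770e+00, -1.50459236e-05,
        1.47601444e+00, -1.19030151e-01]), 'dq': array([-0.00016312,  0.00099321,  0.00076143, -0.00011726, -0.00056966,
        0.00017925]), 'effort': array([ 2.50899584e-04, -3.93667138e+01, -3.70181179e+01, -4.92718596e-05,
        6.78619574e-03, -4.99102839e-06]), 'tool_pos': array([0.1855103 , 0.59616624, 0.23005198]), 'tool_rot': array([-0.47212383, -3.1053632 ,  0.00317185]), 'contact_force': array([-0.05468252,  0.03128128,  0.28957531]), 'wrist_torque': array([ 0.05153601, -0.01213672,  0.04905474]), 'grip_force': 0.0, 'opening': 0.08532872486456336}
top {'fx': 381.1079, 'fy': 381.1079, 'cx': 319.4972, 'cy': 195.8129, 'D': [-0.0861, 0.0, 0.0, 0.0, 0.0], 'rvec': [2.0005, -2.2054, 0.2519], 'tvec': [0.052, 0.5934, 1.1294]}
side {'fx': 448.5609, 'fy': 448.5609, 'cx': 319.1334, 'cy': 193.8442, 'D': [-0.0654, 0.0, 0.0, 0.0, 0.0], 'rvec': [2.1543, -0.4236, 0.2007], 'tvec': [-0.5624, 0.1784, 1.0923]}
```

View pics/top0.png

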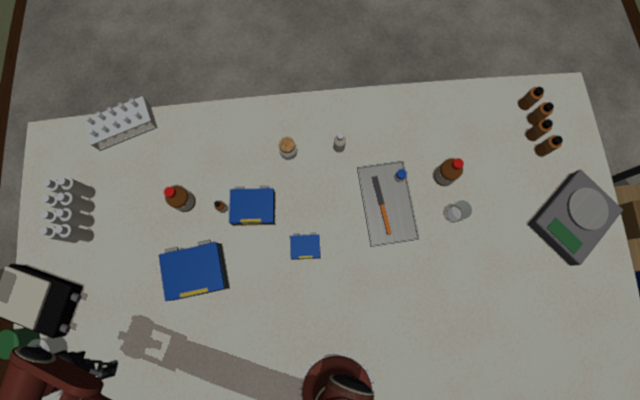

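View pics/side0.png

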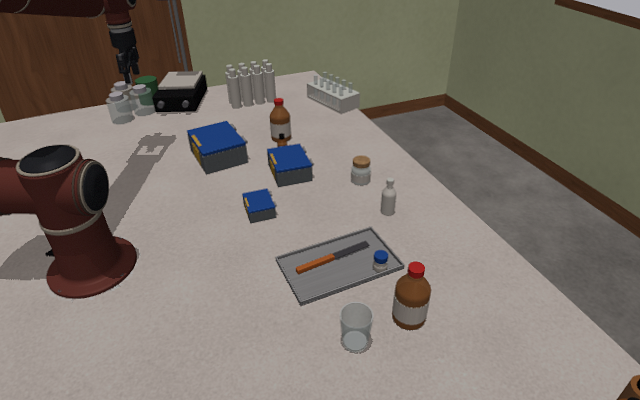

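The pictures show three blue-covered cases, in top-view pixels: large (193,271), medium (252,206) and small (305,246). The spatula is orange from about (383,205) to (389,235), with its blade up to (377,178), and the jar is at (401,174). I'll measure the covers to pick the right case.

```bash
cat > h.py <<'E'
import cv2,numpy as np
from scipy.spatial.transform import Rotation as R
def cam(d):
    K=np.array([[d["fx"],0,d["cx"]],[0,d["fy"],d["cy"]],[0,0,1]],float)
    return K,np.array(d["D"],float),R.from_rotvec(np.ravel(d["rvec"])).as_matrix(),np.ravel(d["tvec"])
def cast(d,px,z):
    K,D,Rm,t=cam(d)
    u=cv2.undistortPoints(np.array(px,float).reshape(-1,1,2),K,D).reshape(-1,2)
    r=np.c_[u,np.ones(len(u))]@Rm; c=-Rm.T@t
    return c+r*((z-c[2])/r[:,2])[:,None]
def proj(d,P):
    K,D,Rm,t=cam(d)
    return cv2.projectPoints(np.array(P,float).reshape(-1,1,3),cv2.Rodrigues(Rm)[0],t,K,D)[0].reshape(-1,2)
def wristcam(d,o):
    # world->camera from tool pose and mount
    T=np.eye(4);T[:3,:3]=R.from_rotvec(o["tool_rot"]).as_matrix();T[:3,3]=o["tool_pos"]
    M=np.linalg.inv(T@np.array(d["mount"]));d=dict(d)
    d["rvec"]=R.from_matrix(M[:3,:3]).as_rotvec();d["tvec"]=M[:3,3];return d
def blobs(im,lo,hi,amin=20):
    m=cv2.inRange(cv2.cvtColor(im,cv2.COLOR_BGR2HSV),np.array(lo),np.array(hi))
    c,_=cv2.findContours(m,cv2.RETR_EXTERNAL,cv2.CHAIN_APPROX_NONE)
    return [k for k in c if cv2.contourArea(k)>=amin]
def rect(d,c,z):
    w=cast(d,c.reshape(-1,2),z)[:,:2]
    (x,y),s,a=cv2.minAreaRect((w*1000).astype(np.float32))
    return np.round([x,y,*s,a],1)
E
python3 - <<'E'
from h import *
d=dict(np.load("pics/top0.npz"));im=d["image"]
for nm,lo,hi,z in (("blue",(100,120,50),(130,255,255),.06),("yellow",(22,110,80),(35,255,255),.06),("orange",(5,150,110),(18,255,255),.018)):
    for c in blobs(im,lo,hi,8):
        print(nm,c.reshape(-1,2).mean(0).round(),rect(d,c,z))
# dark blade inside the tray
x0,y0=355,160
g=im[160:250,355:425].max(2); print(np.median(g))
sub=(g<75).astype(np.uint8);cs,_=cv2.findContours(sub,cv2.RETR_EXTERNAL,cv2.CHAIN_APPROX_NONE)
for c in cs:
    if cv2.contourArea(c)>15:
        c=c+np.array([x0,y0]);print("dark",c.reshape(-1,2).min(0),c.reshape(-1,2).max(0),rect(d,c,.011))
a=cv2.resize(im[150:255,210:430],None,fx=3.6,fy=3.6,interpolation=cv2.INTER_CUBIC);cv2.imwrite("pics/crop1.png",a)
E
```

```text
blue [191. 271.] [400.9 408.9 144.7 185.8   7.1]
blue [305. 247.] [443.9  54.8  88.1  70.5  87.1]
blue [251. 206.] [587.5 210.9 137.6 110.1  86.2]
blue [401. 174.] [ 645.5 -274.5   26.    30.7   81.7]
yellow [193. 292.] [335.8 404.8   9.9  81.6   7.2]
yellow [250. 221.] [536.  216.4  59.7  13.9  87.9]
orange [385. 219.] [ 511.4 -210.9   97.2   10.4    6.3]
132.0
dark [372 177] [383 204] [ 609.5 -200.    95.    16.7    7. ]
```

View pics/crop1.png

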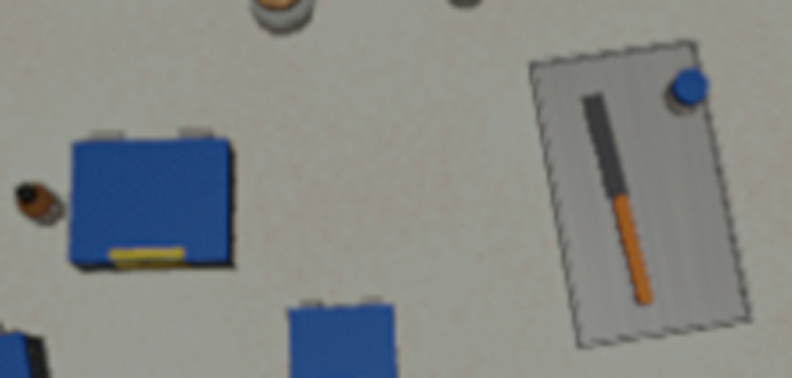

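Three candidates by cover size: large (193,271) is 145×186 mm, small (305,246) is 70×88 mm and medium (252,206) is 110×138 mm. Only the medium one fits the given 110×140 mm. The crop confirms it at crop pixel (150,205), with its yellow strip at (148,256) facing −x. The spatula lies at yaw of about 6.5°, with its blade root at about (0.561,−0.205).

Next I'll move to above the area in front of the case, for a wrist look on the way.

```bash
cat > go.py <<'E'
# python3 go.py x y z yaw_deg_of_spatula_axis [pitch_deg]: tool shift and turn needed from the present pose
import sys
from h import *
from station import ctrl
o=ctrl.get_obs();x,y,z,yaw=map(float,sys.argv[1:5]);pit=float(sys.argv[5]) if len(sys.argv)>5 else 0
Rc=R.from_rotvec(o["tool_rot"]);p=o["tool_pos"]
# tool x = -(axis), z down
Rt=R.from_euler("z",yaw,degrees=True)*R.from_euler("y",-pit,degrees=True)*R.from_matrix([[-1,0,0],[0,1,0],[0,0,-1]])
print("t",round(o["t"],2),"pos",p.round(4),"F",o["contact_force"].round(1),"grip",round(o["grip_force"]),"open",round(o["opening"],4))
print("shift",Rc.inv().apply(np.array([x,y,z])-p).round(4),"turn",(Rc.inv()*Rt).as_rotvec().round(4))
E
python3 go.py 0.42 0.21 0.24 -3.5; python3 go.py .531 -.209 .15 6.5
```

```text
t 0.1 pos [0.1855 0.5962 0.2302] F [ 0.8 -0.2 -0.4] grip 0 open 0.0854
shift [-0.3387 -0.2991 -0.0093] turn [-0.0019 -0.0005 -0.2407]
t 0.1 pos [0.1855 0.5962 0.2302] F [ 0.8 -0.2 -0.4] grip 0 open 0.0854
shift [-0.5692 -0.666   0.0813] turn [-0.0018 -0.0006 -0.4153]
```

```bash
python3 -m jog '[[[-0.17,-0.15,0],[0,0,-0.24]],[[-0.17,-0.15,0],[0,0,-0.24]],[[-0.17,-0.15,0],[0,0,-0.24]],[[-0.17,-0.15,0],[0,0,-0.24]],[[-0.17,-0.15,0],[0,0,-0.24]]]'; python3 go.py 0.42 0.21 0.24 -3.5
```

```text
t: 0.6
tool_pos: [0.3045, 0.4002, 0.2307]
tool_rot: [-0.1, -3.14, 0.002]
contact_force: [-0.4, 0.0, -0.3]
opening: 0.0854
grip_force: 0.0
t 0.6 pos [0.3045 0.4002 0.2307] F [-0.4  0.  -0.3] grip 0 open 0.0854
shift [-0.1274 -0.1824 -0.0091] turn [-0.0012  0.     -0.0029]
```

```bash
python3 -m jog '[[[-0.13,-0.18,-0.01],[0,0,0]],[[-0.13,-0.18,-0.01],[0,0,0]],[[-0.13,-0.18,-0.01],[0,0,0]],[[-0.13,-0.18,-0.01],[0,0,0]],[[-0.13,-0.18,-0.01],[0,0,0]]]'; python3 - <<'E'
from h import *
from station import ctrl,optics
o=ctrl.get_obs();d=optics.get_image("wrist");cv2.imwrite("pics/w1.png",d["image"])
print(np.array(d["mount"]).round(3),d["fx"])
d=wristcam(d,o);np.savez("pics/w1.npz",**d);im=d["image"];print(o["tool_pos"],o["dq"].round(2))
for nm,lo,hi,z in (("blue",(100,120,40),(130,255,255),.06),("yellow",(22,110,60),(35,255,255),.06)):
    for c in blobs(im,lo,hi,80): print(nm,c.reshape(-1,2).mean(0).round(),c.reshape(-1,2).min(0),c.reshape(-1,2).max(0),rect(d,c,z))
E
```

```text
t: 1.1
tool_pos: [0.4234, 0.2122, 0.2412]
tool_rot: [0.103, 3.139, -0.001]
contact_force: [0.5, 1.5, -0.5]
opening: 0.0853
grip_force: 0.0
[[-0.    -0.964 -0.265  0.066]
 [ 1.    -0.     0.001  0.   ]
 [-0.001 -0.265  0.964 -0.143]
 [ 0.     0.     0.     1.   ]] 290.9614041446009
[0.42342069 0.21222708 0.24118155] [-0.42  0.04 -0.04  0.03  0.01 -0.43]
blue [  6. 346.] [  0 335] [ 17 358] [ 639.1 -245.9   24.3   45.6   67.7]
blue [332. 296.] [277 264] [386 333] [584.5 212.6 136.6 101.1  85.5]
blue [197. 200.] [157 171] [237 229] [442.3  65.9  88.6  69.6  87.1]
blue [502. 142.] [408  63] [589 225] [405.3 413.7 151.1 194.5   7.1]
yellow [331. 272.] [306 269] [356 274] [543.7 215.3  62.3   7.   86.2]
yellow [330. 255.] [306 248] [355 263] [521.5 216.2  60.4  20.1  84.4]
yellow [193. 176.] [176 174] [209 178] [412.6  65.1  38.3   4.6  86.1]
yellow [502.  85.] [461  73] [542  97] [337.4 407.8  10.8  86.7   7.2]
```

View pics/w1.png

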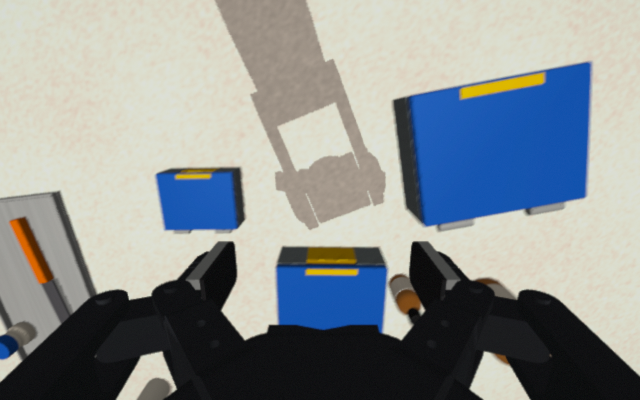

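The wrist picture shows the target case at (332,296). Its yellow notch wall is at (330,255) and its strip at (331,272). The spatula is at (30,250). Case yaw is about −4°. Next I'll go to the spatula.

```bash
python3 go.py .531 -.209 .14 6.5; python3 -m jog '[[[-0.08,-0.21,0],[0,0,-0.18]],[[-0.08,-0.21,0],[0,0,-0.18]],[[-0.08,-0.21,0],[0,0,-0.18]],[[-0.08,-0.21,0],[0,0,-0.18]],[[-0.08,-0.21,0],[0,0,-0.18]]]';  python3 go.py .531 -.209 .14 6.5
```

```text
t 1.15 pos [0.4244 0.211  0.2412] F [ 1.  -1.1 -0.3] grip 0 open 0.0854
shift [-0.1344 -0.4117  0.1024] turn [-0.0024  0.0011 -0.1804]
t: 1.65
tool_pos: [0.4891, -0.0017, 0.2409]
tool_rot: [0.182, -3.136, 0.0]
contact_force: [0.1, -0.1, 0.3]
opening: 0.0854
grip_force: 0.0
t 1.65 pos [ 0.4891 -0.0017  0.2409] F [ 0.1 -0.1  0.3] grip 0 open 0.0854
shift [-0.0176 -0.2108  0.1009] turn [-0.0002 -0.0004  0.0028]
```

```bash
python3 -m jog '[[[-0.018,-0.21,0.10],[0,0,0]],[[-0.018,-0.21,0.10],[0,0,0]],[[-0.018,-0.21,0.10],[0,0,0]],[[-0.018,-0.21,0.10],[0,0,0]],[[-0.018,-0.21,0.10],[0,0,0]]]' 0.45;python3 -m jog '[[[0,0,0],[0,0,0]],[[0,0,0],[0,0,0]]]'; python3 - <<'E'
from h import *
from station import ctrl,optics
o=ctrl.get_obs();d=optics.get_image("wrist");cv2.imwrite("pics/w2.png",d["image"])
d=wristcam(d,o);im=d["image"];print(o["tool_pos"],o["dq"].round(2),o["opening"])
for c in blobs(im,(3,150,80),(18,255,255),80):
    print("orange",c.reshape(-1,2).min(0),c.reshape(-1,2).max(0),rect(d,c,.018))
    w=cast(d,c.reshape(-1,2),.018);print(w.min(0),w.max(0))
g=im.max(2)
E
python3 go.py .531 -.209 .01 6.5
```

```text
t: 2.15
tool_pos: [0.5309, -0.2075, 0.1389]
tool_rot: [0.183, -3.134, -0.002]
contact_force: [-0.1, 1.1, 0.1]
opening: 0.0385
grip_force: 0.0
t: 2.35
tool_pos: [0.5312, -0.2053, 0.1403]
tool_rot: [0.184, -3.135, -0.003]
contact_force: [0.2, 0.2, 0.5]
opening: 0.0385
grip_force: 0.0
[ 0.53119583 -0.20530726  0.14034671] [ 0.03 -0.03 -0.    0.    0.   -0.  ] 0.038475886167266826
orange [  0 269] [ 67 357] [ 720.  -505.7   74.9  125.2   78.6]
[ 0.65378702 -0.5547371   0.018     ] [ 0.77403614 -0.46570256  0.018     ]
orange [311 113] [325 219] [ 511.7 -211.2   98.5   13.     6.1]
[ 0.46232068 -0.22283438  0.018     ] [ 0.56131566 -0.19997734  0.018     ]
t 2.4 pos [ 0.5316 -0.2049  0.1412] F [0.1 0.9 0.1] grip 0 open 0.0383
shift [ 0.001  -0.0041  0.1312] turn [ 0.0008 -0.0003  0.005 ]
```

View pics/w2.png

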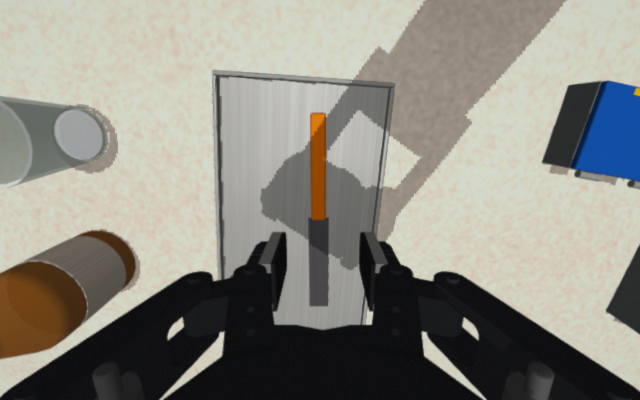

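The wrist picture shows the orange handle from (318,113) to (318,219), centred between the pads, with tray clearance on both sides. That matches the top view. I'll descend and grip.

```bash
python3 -m jog '[[[0.001,-0.004,0.05],[0,0,0.005]],[[0.001,-0.004,0.09],[0,0,0.005]],[[0.001,-0.004,0.12],[0,0,0.005]],[[0.001,-0.004,0.13],[0,0,0.005]],[[0.001,-0.004,0.131],[0,0,0.005]]]'; python3 go.py .5316 -.209 .009 6.2
```

```text
t: 2.9
tool_pos: [0.5306, -0.2083, 0.0097]
tool_rot: [0.18, -3.135, -0.002]
contact_force: [0.2, 0.6, 0.1]
opening: 0.0383
grip_force: 0.0
t 2.9 pos [ 0.5306 -0.2083  0.0097] F [0.2 0.6 0.1] grip 0 open 0.0383
shift [-0.0009 -0.0008  0.0007] turn [ 0.0012 -0.0015  0.0065]
```

```bash
python3 -m jog '[[[-0.001,-0.001,0.001],[0,0,0]],[[-0.001,-0.001,0.001],[0,0,0]],[[-0.001,-0.001,0.001],[0,0,0]],[[-0.001,-0.001,0.001],[0,0,0]],[[-0.001,-0.001,0.001],[0,0,0]]]' 0 100; python3 -m jog '[[[0,0,0],[0,0,0]],[[0,0,0],[0,0,0]],[[0,0,0],[0,0,0]]]'; python3 go.py .5316 -.209 .15 6.2
```

```text
t: 3.4
tool_pos: [0.5344, -0.2115, 0.0123]
tool_rot: [-0.177, 3.132, -0.003]
contact_force: [-0.0, 0.9, 6.7]
opening: 0.01
grip_force: 98.3
t: 3.7
tool_pos: [0.5343, -0.2114, 0.0122]
tool_rot: [-0.177, 3.132, -0.003]
contact_force: [0.1, 0.8, 7.2]
opening: 0.0099
grip_force: 98.3
t 3.7 pos [ 0.5343 -0.2114  0.0122] F [0.1 0.8 7.2] grip 98 open 0.0099
shift [ 0.0018  0.0024 -0.1378] turn [-0.0022  0.0042  0.0049]
```

```bash
python3 -m jog '[[[0,0,-0.03],[0,0,0]],[[0,0,-0.07],[0,0,0]],[[0,0,-0.11],[0,0,0]],[[0,0,-0.14],[0,0,0]],[[0,0,-0.14],[0,0,0]]]'; python3 -m jog '[[[0,0,0],[0,0,0]]]'; cat > tip.py <<'E'
# where the spatula is in the tool frame and world, from wrist view (handle+blade) at given depth, and side view
import sys
from h import *
from station import ctrl,optics
o=ctrl.get_obs();d=optics.get_image("wrist");s=optics.get_image("side")
n=sys.argv[1];a=np.hstack([d["image"],s["image"]]);cv2.imwrite(f"pics/{n}.png",cv2.resize(d["image"],None,fx=.62,fy=.62));
im=np.vstack([cv2.resize(d["image"][:,100:540],(400,364)) ,]) ;sd=cv2.resize(s["image"][80:330,120:460],(400,294));
cv2.imwrite(f"pics/{n}.png",np.hstack([im,np.pad(sd,((0,70),(0,0),(0,0)))]))
cv2.imwrite(f"pics/{n}_side.png",s["image"])
d=wristcam(d,o);np.savez(f"pics/{n}_w.npz",**d);np.savez(f"pics/{n}_s.npz",**s)
print(o["tool_pos"],o["opening"],o["grip_force"])
for nm,q in (("wrist",d),("side",s)):
    for c in blobs(q["image"],(3,150,70),(18,255,255),60):
        p=c.reshape(-1,2);print(nm,p.min(0),p.max(0),cv2.minAreaRect(p))
E
python3 tip.py g1
```

```text
t: 4.2
tool_pos: [0.5357, -0.2126, 0.1565]
tool_rot: [-0.177, 3.126, -0.011]
contact_force: [0.5, -0.1, -0.3]
opening: 0.0101
grip_force: 98.4
t: 4.3
tool_pos: [0.5326, -0.2109, 0.1504]
tool_rot: [-0.178, 3.135, -0.002]
contact_force: [-0.7, 0.7, -1.7]
opening: 0.0103
grip_force: 98.4
[ 0.53262965 -0.21091492  0.1503703 ] 0.010275385379540916 98.39832833153196
wrist [  0 255] [ 93 350] ((45.674861907958984, 298.869384765625), (83.9057388305664, 102.87651062011719), 77.19573211669922)
wrist [ 98 227] [129 237] ((114.10000610351562, 230.2000274658203), (31.306547164916992, 7.905693531036377), 18.434947967529297)
wrist [309 103] [338 294] ((323.5, 198.5), (191.0, 29.0), 90.0)
side [630 376] [639 396] ((634.5, 386.0), (20.0, 9.0), 90.0)
side [395 319] [423 329] ((408.5498352050781, 324.7018127441406), (28.160255432128906, 8.451627731323242), 6.115502834320068)
side [396 274] [429 306] ((412.5, 290.0), (32.0, 33.0), 90.0)
side [293 214] [320 228] ((306.0182189941406, 221.6751708984375), (6.920296669006348, 28.108366012573242), 70.01689147949219)
```

View pics/g1.png

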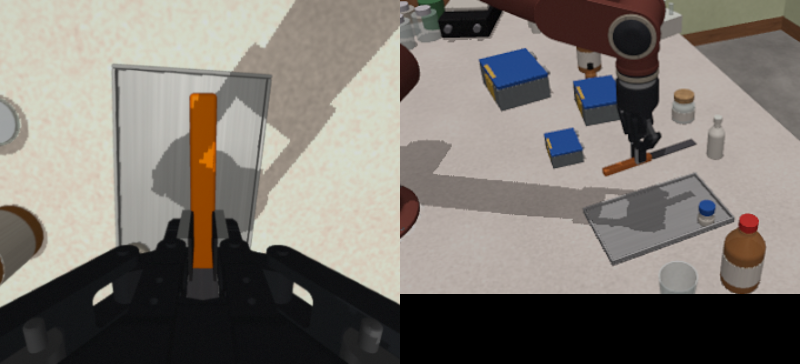

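The spatula is held level and centred: handle in the wrist view at column 323, rows 103–294, and level in the side view. Now I'll get the tip offset from the wrist and side views.

```bash
python3 - <<'E'
from h import *
d=dict(np.load("pics/g1_w.npz"));s=dict(np.load("pics/g1_s.npz"))
tcp=np.array([.5326,-.2109,.1504]);a=np.array([np.cos(np.radians(6.5)),np.sin(np.radians(6.5)),0])
# tcp xy -> wrist estimate of handle end (upper edge) and root
for px in ([323,103],[323,294]):
    w=cast(d,[px],.1565)[0];print("wrist",px,w.round(4),"along",((w-tcp)@a).round(4),"across",round(float(np.cross(a,w-tcp)[2]),4))
# side: blade tip = rightmost dark pixel in strip between tray and gripper
im=s["image"];g=im.max(2)
sub=(g[185:240,320:385]<95).astype(np.uint8)
c,_=cv2.findContours(sub,cv2.RETR_EXTERNAL,cv2.CHAIN_APPROX_NONE);c=max(c,key=cv2.contourArea).reshape(-1,2)+[320,185]
m=c[:,0].max();print("tip px",m,c[c[:,0]==m].mean(0))
P=[tcp+a*.1274+[0,0,-.001],tcp-a*.0726+[0,0,-.001]];print("predicted tip,end",proj(s,P).round(1))
for n,x in(("tip",c[c[:,0]>m-4].mean(0)),("blade mid",c[np.abs(c[:,0]-m+20)<3].mean(0))): print(n,x)
E
```

```text
wrist [323, 103] [ 0.4612 -0.2185  0.1565] along -0.0718 across 0.0005
wrist [323, 294] [ 0.5584 -0.2074  0.1565] along 0.026 across 0.0005
tip px 341 [341. 195.]
predicted tip,end [[370.5 199.2]
 [293.6 225.8]]
tip [339.54545455 196.18181818]
blade mid [320.3   201.575]
```

```bash
python3 go.py .375 .2257 .12 -4; python3 -m jog '[[[0.09,0.22,0],[0,0,0.18]],[[0.09,0.22,0],[0,0,0.18]],[[0.09,0.22,0],[0,0,0.18]],[[0.09,0.22,0],[0,0,0.18]],[[0.09,0.22,0],[0,0,0.18]]]';python3 go.py .375 .2257 .12 -4
```

```text
t 4.4 pos [ 0.5312 -0.2101  0.1475] F [-0.7  0.3 -0.8] grip 98 open 0.0102
shift [0.1059 0.4506 0.0285] turn [ 0.0014 -0.0025  0.1829]
t: 4.9
tool_pos: [0.4151, -0.0001, 0.1466]
tool_rot: [-0.104, -3.135, -0.002]
contact_force: [0.4, 0.6, -0.6]
opening: 0.0099
grip_force: 98.5
t 4.9 pos [ 4.151e-01 -1.000e-04  1.466e-01] F [ 0.4  0.6 -0.6] grip 98 open 0.0099
shift [0.0549 0.2226 0.0271] turn [ 0.001  -0.0045  0.0034]
```

```bash
python3 -m jog '[[[0.055,0.223,0.04],[0,-0.004,0]],[[0.055,0.223,0.04],[0,-0.004,0]],[[0.055,0.223,0.04],[0,-0.004,0]],[[0.055,0.223,0.04],[0,-0.004,0]],[[0.055,0.223,0.04],[0,-0.004,0]]]'; python3 -m jog '[[[0,0,0],[0,0,0]],[[0,0,0],[0,0,0]]]'; python3 go.py .375 .2257 .0465 -4; python3 - <<'E'
from station import ctrl,optics
from h import *
o=ctrl.get_obs();t=optics.get_image("top");d=wristcam(optics.get_image("wrist"),o);s=optics.get_image("side")
for n,q in(("t",t),("w",d),("s",s)): np.savez(f"pics/a_{n}.npz",**q)
im=t["image"]
for nm,lo,hi,z in (("blue",(100,120,50),(130,255,255),.06),("yellow",(22,110,80),(35,255,255),.06),("orange",(3,150,90),(18,255,255),float(o["tool_pos"][2])+.006)):
    for c in blobs(im,lo,hi,8): print(nm,c.reshape(-1,2).mean(0).round(),rect(t,c,z))
A=cv2.resize(t["image"][185:315,180:310],(400,400),interpolation=cv2.INTER_CUBIC)
B=cv2.resize(s["image"][100:220,220:340],(400,400),interpolation=cv2.INTER_CUBIC)
cv2.imwrite("pics/a.png",np.hstack([A,B]))
E
```

```text
t: 5.4
tool_pos: [0.3753, 0.2259, 0.1066]
tool_rot: [0.101, 3.14, -0.002]
contact_force: [0.7, -0.6, -1.4]
opening: 0.0102
grip_force: 98.5
t: 5.6
tool_pos: [0.3765, 0.2239, 0.1073]
tool_rot: [0.102, 3.139, -0.003]
contact_force: [-0.3, -0.8, -1.8]
opening: 0.0102
grip_force: 98.5
t 5.6 pos [0.3765 0.2239 0.1073] F [-0.3 -0.8 -1.8] grip 99 open 0.0102
shift [0.0016 0.0019 0.0608] turn [-0.0021  0.0006  0.0051]
blue [185. 268.] [400.7 409.  144.8 185.7   6.9]
blue [305. 247.] [443.9  54.8  88.1  70.5  87.1]
blue [251. 206.] [587.5 210.9 137.6 110.1  86.2]
blue [401. 174.] [ 645.5 -274.5   26.    30.7   81.7]
yellow [190. 293.] [334.5 414.2   9.4  57.3   6.2]
yellow [250. 221.] [536.3 216.4  59.7  13.2  87.9]
orange [248. 291.] [325.2 224.3  11.6  39.7  86.4]
orange [553. 142.] [ 689.2 -777.8   38.1   31.1   25.6]
orange [543. 126.] [ 749.2 -757.6   40.8   32.9   25.1]
orange [544. 109.] [ 806.3 -777.5   38.3   32.5   29. ]
orange [535.  94.] [ 863.8 -758.    39.    31.4   43.8]
```

View pics/a.png

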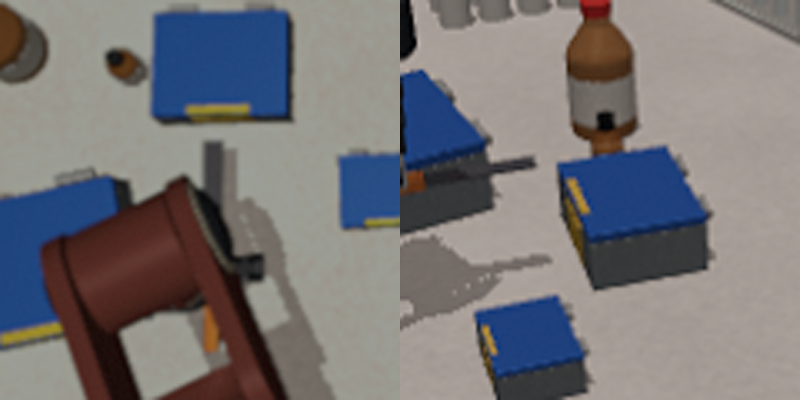

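The top crop shows the blade tip at (213,142) heading for the strip at (218,113). The side crop shows the tip at (535,162), level and above the notch. I'll check height and lateral offset against the projections.

```bash
python3 - <<'E'
from h import *
s=dict(np.load("pics/a_s.npz"));t=dict(np.load("pics/a_t.npz"))
tcp=np.array([.3765,.2239,.1073]);yaw=np.radians(-3.7);u=np.array([np.cos(yaw),np.sin(yaw),0]);v=np.array([-u[1],u[0],0])
# blade in side view: column-wise dark centroid near tip (darker than bench and case-face background)
g=s["image"].max(2).astype(int)
for x in (252,254,256,258,259,260,261):
    print(x,g[143:156,x].tolist())
for z in (-.003,-.001,.001): print("tip pred side",z,proj(s,[tcp+u*.128+[0,0,z],tcp+u*.10+[0,0,z]]).round(1).tolist())
print("tip pred top",proj(t,[tcp+u*.128]).round(1),"obs",180+213*.325,185+142*.325)
C=np.array([.5875,.2109,0]);yc=np.radians(-4);uc=np.array([np.cos(yc),np.sin(yc),0]);vc=np.array([-uc[1],uc[0],0])
print("cover corners f-,f+,b-,b+ side",proj(s,[C+a*.055*uc+b*.07*vc+[0,0,.06] for a in(-1,1) for b in(-1,1)]).round(1).tolist())
for c in blobs(s["image"],(100,120,40),(130,255,255),100):
    print(cv2.approxPolyDP(c,2.5,True).reshape(-1,2).tolist())
E
```

```text
252 [167, 169, 169, 172, 149, 90, 57, 53, 87, 155, 171, 168, 168]
254 [167, 168, 168, 171, 132, 57, 58, 46, 124, 165, 167, 167, 169]
256 [165, 166, 169, 156, 106, 56, 59, 45, 143, 170, 167, 166, 165]
258 [164, 165, 169, 145, 87, 56, 51, 88, 153, 171, 168, 166, 165]
259 [164, 166, 169, 140, 89, 64, 46, 94, 155, 171, 169, 168, 165]
260 [165, 166, 167, 149, 135, 119, 80, 126, 164, 170, 168, 169, 166]
261 [165, 165, 165, 168, 170, 168, 146, 156, 171, 168, 168, 168, 166]
tip pred side -0.003 [[260.5, 148.8], [251.3, 150.3]]
tip pred side -0.001 [[260.4, 148.2], [251.2, 149.7]]
tip pred side 0.001 [[260.4, 147.6], [251.2, 149.2]]
tip pred top [[248.6 229.5]] obs 249.22500000000002 231.15
cover corners f-,f+,b-,b+ side [[276.0, 171.2], [265.9, 149.0], [311.6, 164.8], [299.0, 143.4]]
[[376, 251], [375, 261], [385, 262], [386, 252]]
[[266, 189], [243, 194], [250, 205], [247, 207], [249, 213], [274, 207]]
[[299, 144], [268, 149], [268, 154], [272, 152], [277, 161], [274, 165], [277, 172], [311, 165]]
[[206, 126], [188, 130], [195, 143], [190, 137], [194, 133], [202, 144], [200, 147], [196, 145], [201, 154], [213, 152]]
[[221, 122], [222, 150], [243, 145], [245, 142], [226, 121]]
```

```bash
python3 -m jog '[[[0.002,0.001,0.04],[0,0,0.005]],[[0.002,0.001,0.061],[0,0,0.005]],[[0.002,0.001,0.061],[0,0,0.005]],[[0.002,0.001,0.061],[0,0,0.005]]]'; python3 - <<'E'
from h import *
from station import ctrl,optics
s=optics.get_image("side");o=ctrl.get_obs();print(o["tool_pos"],o["contact_force"])
g=s["image"].max(2).astype(int);yaw=np.radians(-4);u=np.array([np.cos(yaw),np.sin(yaw),0])
for z in (-.004,-.002,0): print(proj(s,[o["tool_pos"]+u*k+[0,0,z] for k in (.128,.11)]).round(1).tolist())
for x in (252,256,258,260): print(x,g[156:180,x].tolist())
E
python3 go.py .406 .2235 .0465 -4
```

```text
t: 6.15
tool_pos: [0.3767, 0.2244, 0.0486]
tool_rot: [0.115, 3.136, -0.0]
contact_force: [1.0, 0.7, -0.3]
opening: 0.0102
grip_force: 98.6
[0.37748415 0.22484318 0.04960836] [ 0.96383555  0.46169361 -0.39257496]
[[262.4, 165.3], [256.7, 166.3]]
[[262.4, 164.7], [256.6, 165.7]]
[[262.3, 164.2], [256.6, 165.2]]
252 [168, 167, 168, 167, 167, 168, 168, 169, 156, 106, 57, 59, 45, 150, 174, 171, 171, 171, 172, 171, 170, 173, 144, 117]
256 [166, 168, 170, 168, 168, 167, 170, 175, 128, 58, 59, 47, 117, 164, 172, 170, 170, 171, 171, 171, 174, 141, 114, 115]
258 [166, 167, 168, 169, 169, 169, 171, 158, 105, 56, 59, 52, 153, 175, 172, 171, 171, 171, 171, 172, 173, 142, 113, 115]
260 [167, 166, 166, 168, 170, 170, 172, 144, 82, 55, 52, 90, 158, 174, 170, 170, 170, 171, 171, 172, 165, 135, 115, 113]
t 6.2 pos [0.3775 0.2248 0.0496] F [ 1.   0.5 -0.4] grip 99 open 0.0098
shift [-0.0285  0.0007  0.0033] turn [ 0.0009  0.0059 -0.0034]
```

```bash
python3 -m jog '[[[-0.010,0,0.002],[0,0.004,0]],[[-0.02,0,0.002],[0,0.004,0]],[[-0.028,0,0.002],[0,0.004,0]],[[-0.036,0,0.002],[0,0.004,0]],[[-0.04,0,0.002],[0,0.004,0]]]'; python3 - <<'E'
from h import *
from station import ctrl,optics
s=optics.get_image("side");o=ctrl.get_obs();print(o["tool_pos"],o["contact_force"],o["wrist_torque"])
cv2.imwrite("pics/i1.png",cv2.resize(s["image"][120:200,200:330],(780,480),interpolation=cv2.INTER_CUBIC))
E
python3 go.py .441 .221 .0475 -4
```

```text
t: 6.7
tool_pos: [0.4174, 0.2222, 0.0468]
tool_rot: [0.113, 3.139, 0.0]
contact_force: [0.5, 0.7, -1.2]
opening: 0.0097
grip_force: 98.6
[0.41753858 0.2221776  0.0467508 ] [ 0.47439467 -0.80439385  0.30898396] [ 0.01157108 -0.05185075  0.03319873]
t 6.75 pos [0.4175 0.2222 0.0468] F [ 0.5 -0.8  0.3] grip 99 open 0.0099
shift [-0.0235  0.0005 -0.0007] turn [ 0.0002  0.0008 -0.0025]
```

View pics/i1.png

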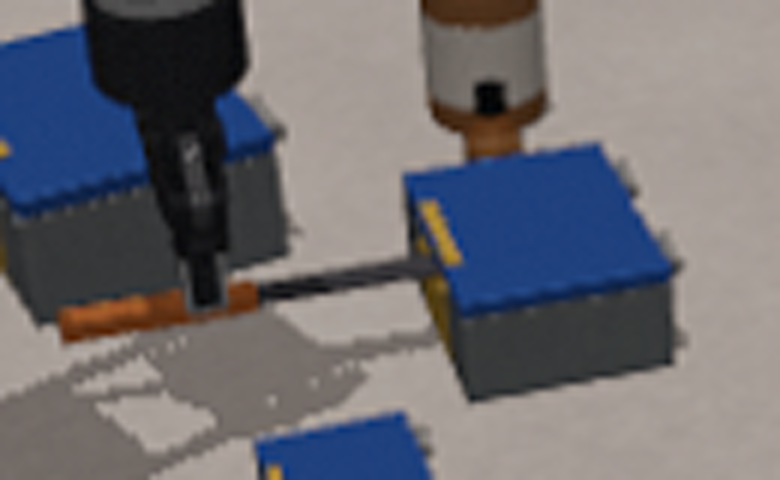

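The blade goes into the notch at (430,268) without contact force. I'll push it deeper.

```bash
python3 -m jog '[[[-0.009,0,-0.001],[0,0,0]],[[-0.018,0,-0.001],[0,0,0]],[[-0.025,0,-0.001],[0,0,0]],[[-0.025,0,-0.001],[0,0,0]]]'; python3 go.py .441 .221 .0475 -4
```

```text
t: 7.15
tool_pos: [0.4422, 0.2204, 0.0477]
tool_rot: [0.113, 3.139, 0.0]
contact_force: [-0.7, -0.9, -0.6]
opening: 0.0097
grip_force: 98.6
t 7.15 pos [0.4422 0.2204 0.0477] F [-0.7 -0.9 -0.6] grip 99 open 0.0097
shift [0.0013 0.0005 0.0002] turn [ 0.0002  0.0007 -0.0024]
```

```bash
python3 -m jog '[[[0,0,-0.004],[0,0,0]],[[0,0,-0.009],[0,0,0]],[[-0.001,0,-0.015],[0,0,0]],[[-0.002,0,-0.02],[0,0,0]],[[-0.003,0,-0.024],[0,0,0]]]'; cat > chk.py <<'E'
import sys
from h import *
from station import ctrl,optics
s=optics.get_image("side");o=ctrl.get_obs();n=sys.argv[1]
cv2.imwrite(f"pics/{n}.png",cv2.resize(s["image"][90:190,220:350],(780,600),interpolation=cv2.INTER_CUBIC))
print(o["t"],o["tool_pos"].round(4),o["contact_force"].round(1),o["wrist_torque"].round(2))
C=np.array([.5875,.2109,0]);yc=np.radians(-4);uc=np.array([np.cos(yc),np.sin(yc),0]);vc=np.array([-uc[1],uc[0],0])
m=[c for c in blobs(s["image"],(100,100,30),(130,255,255),60)]
q=[c for c in m if 262<c.reshape(-1,2)[:,0].mean()<330 and c.reshape(-1,2)[:,1].mean()<180]
for c in q: print("obs",cv2.approxPolyDP(c,2,True).reshape(-1,2).tolist())
for th in map(float,sys.argv[2:]):
    a=np.radians(th);P=[C+.055*uc+[0,0,.05]+(-uc*np.cos(a)+np.array([0,0,1])*np.sin(a))*.11+b*.07*vc+k*.01*(uc*np.sin(a)+np.array([0,0,1])*np.cos(a)) for k in(0,1) for b in(-1,1)]
    print(th,"front edge low -y,+y, up -y,+y",proj(s,P).round(0).tolist())
E
python3 chk.py l1 10 15
```

```text
t: 7.65
tool_pos: [0.4432, 0.2202, 0.0715]
tool_rot: [-0.113, -3.138, 0.0]
contact_force: [-1.4, 0.4, -3.0]
opening: 0.0099
grip_force: 98.2
7.7 [0.444  0.2203 0.0722] [-1.8 -0.9 -2.6] [ 0.03  0.6  -0.02]
obs [[268, 143], [277, 166], [311, 166], [299, 144]]
10.0 front edge low -y,+y, up -y,+y [[276.0, 168.0], [266.0, 146.0], [277.0, 166.0], [266.0, 144.0]]
15.0 front edge low -y,+y, up -y,+y [[277.0, 166.0], [267.0, 144.0], [277.0, 163.0], [267.0, 141.0]]
```

View pics/l1.png

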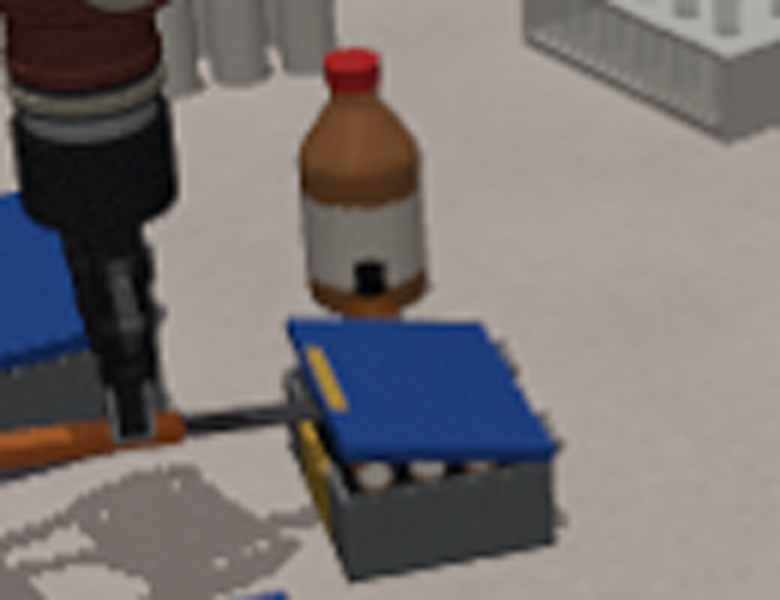

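The cover is rising: its front upper corners at crop (340,455) and (290,320) correspond to an angle of about 10°. The spatula droops slightly in the grip, so I'll raise the grip force and carry on along the arc.

```bash
python3 -m jog '[[[0,0,-0.002],[0,0,0]],[[-0.001,0,-0.007],[0,0,0]],[[-0.003,0,-0.012],[0,0,0]],[[-0.005,0,-0.017],[0,0,0]],[[-0.007,0,-0.021],[0,0,0]]]' - 120;python3 chk.py l2 15 20 25 30
```

```text
t: 8.2
tool_pos: [0.4514, 0.2197, 0.0931]
tool_rot: [0.113, 3.139, -0.0]
contact_force: [0.5, -0.2, -3.4]
opening: 0.009
grip_force: 118.2
8.25 [0.4521 0.2198 0.0938] [ 0.2  0.8 -3.3] [-0.08  0.44 -0.03]
obs [[271, 134], [280, 157], [311, 166], [312, 163], [299, 143]]
15.0 front edge low -y,+y, up -y,+y [[277.0, 166.0], [267.0, 144.0], [277.0, 163.0], [267.0, 141.0]]
20.0 front edge low -y,+y, up -y,+y [[278.0, 163.0], [267.0, 141.0], [279.0, 160.0], [268.0, 138.0]]
25.0 front edge low -y,+y, up -y,+y [[279.0, 160.0], [268.0, 138.0], [280.0, 157.0], [269.0, 136.0]]
30.0 front edge low -y,+y, up -y,+y [[280.0, 157.0], [269.0, 136.0], [281.0, 154.0], [271.0, 133.0]]
```

```bash
python3 -m jog '[[[-0.003,0,-0.007],[0,0,0]],[[-0.007,0,-0.013],[0,0,0]],[[-0.012,0,-0.018],[0,0,0]],[[-0.016,0,-0.022],[0,0,0]],[[-0.021,0,-0.026],[0,0,0]]]';python3 chk.py l3 40 45 50 55
```

```text
t: 8.75
tool_pos: [0.4724, 0.2182, 0.1188]
tool_rot: [-0.113, -3.139, -0.0]
contact_force: [-1.2, -0.6, -3.9]
opening: 0.009
grip_force: 118.2
8.8 [0.4736 0.2183 0.1198] [ 0.3 -0.6 -3. ] [-0.    0.43  0.01]
obs [[280, 123], [287, 141], [312, 165], [301, 144], [286, 129], [290, 139]]
40.0 front edge low -y,+y, up -y,+y [[283.0, 152.0], [272.0, 131.0], [285.0, 149.0], [274.0, 128.0]]
45.0 front edge low -y,+y, up -y,+y [[285.0, 149.0], [274.0, 128.0], [288.0, 147.0], [276.0, 126.0]]
50.0 front edge low -y,+y, up -y,+y [[288.0, 147.0], [276.0, 126.0], [290.0, 145.0], [279.0, 124.0]]
55.0 front edge low -y,+y, up -y,+y [[290.0, 145.0], [279.0, 124.0], [293.0, 143.0], [281.0, 122.0]]
```

```bash
python3 -m jog '[[[-0.007,0,-0.004],[0,0,0]],[[-0.014,0,-0.008],[0,0,0]],[[-0.021,0,-0.011],[0,0,0]],[[-0.028,0,-0.013],[0,0,0]],[[-0.035,0,-0.014],[0,0,0]]]';python3 chk.py l4 70 80 90
```

```text
t: 9.3
tool_pos: [0.5078, 0.2157, 0.1328]
tool_rot: [0.113, 3.139, 0.0]
contact_force: [-0.9, 0.1, -2.1]
opening: 0.0088
grip_force: 118.4
9.35 [0.5088 0.2155 0.1331] [-0.4 -0.5 -2.2] [-0.02  0.22 -0.04]
obs [[295, 116], [298, 132], [302, 135], [299, 137], [301, 147], [313, 165], [308, 135]]
70.0 front edge low -y,+y, up -y,+y [[298.0, 139.0], [286.0, 119.0], [301.0, 138.0], [289.0, 118.0]]
80.0 front edge low -y,+y, up -y,+y [[304.0, 137.0], [292.0, 117.0], [308.0, 136.0], [295.0, 116.0]]
90.0 front edge low -y,+y, up -y,+y [[311.0, 135.0], [298.0, 115.0], [314.0, 135.0], [301.0, 115.0]]
```

View pics/l4.png

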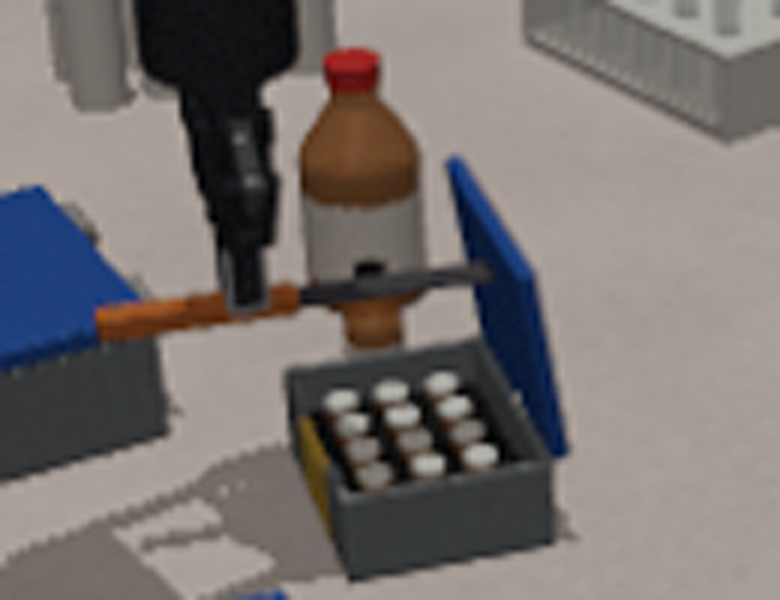

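The cover stands at about 80°, with the tip on its underside at crop (490,270). I'll push on gently.

```bash
python3 -m jog '[[[-0.006,0,0],[0,0,0]],[[-0.012,0,0],[0,0,0]],[[-0.018,0,0],[0,0,0]],[[-0.024,0,0],[0,0,0]],[[-0.03,0,0],[0,0,0]]]';python3 chk.py l5 95 100 105 109
```

```text
t: 9.85
tool_pos: [0.5373, 0.2135, 0.1323]
tool_rot: [-0.113, -3.139, -0.0]
contact_force: [-0.8, -0.0, -1.7]
opening: 0.0086
grip_force: 118.6
9.9 [0.5382 0.2134 0.1326] [ 0.3 -0.5 -1.2] [-0.05 -0.01 -0.01]
obs [[307, 116], [304, 131], [310, 131], [312, 134], [302, 137], [301, 146], [314, 166], [321, 134]]
95.0 front edge low -y,+y, up -y,+y [[314.0, 135.0], [301.0, 115.0], [317.0, 135.0], [304.0, 115.0]]
100.0 front edge low -y,+y, up -y,+y [[317.0, 135.0], [304.0, 115.0], [320.0, 135.0], [307.0, 115.0]]
105.0 front edge low -y,+y, up -y,+y [[320.0, 135.0], [306.0, 115.0], [323.0, 135.0], [309.0, 115.0]]
109.0 front edge low -y,+y, up -y,+y [[323.0, 135.0], [309.0, 115.0], [326.0, 136.0], [312.0, 116.0]]
```

```bash
python3 -m jog '[[[-0.003,0,0],[0,0,0]],[[-0.006,0,0],[0,0,0]],[[-0.009,0,0],[0,0,0]]]';python3 chk.py l6; python3 -m jog '[[[-0.002,0,0],[0,0,0]],[[-0.004,0,0],[0,0,0]]]';python3 chk.py l7 105 109
```

```text
t: 10.2
tool_pos: [0.5461, 0.2129, 0.1327]
tool_rot: [0.113, 3.139, 0.0]
contact_force: [-6.3, 0.5, -0.0]
opening: 0.0091
grip_force: 118.7
10.25 [0.546  0.2129 0.1325] [-2.   0.6 -0.5] [-0.06  0.24 -0.07]
obs [[310, 116], [305, 131], [313, 130], [315, 133], [303, 136], [301, 146], [314, 166], [324, 134]]
t: 10.45
tool_pos: [0.5464, 0.2128, 0.1311]
tool_rot: [-0.112, -3.13, 0.001]
contact_force: [-14.7, 1.1, 2.7]
opening: 0.0092
grip_force: 118.9
10.5 [0.5464 0.2128 0.1308] [-11.9   0.3   1.4] [ 0.19  1.67 -0.02]
obs [[310, 116], [305, 131], [313, 130], [315, 133], [303, 136], [301, 146], [314, 166], [324, 134]]
105.0 front edge low -y,+y, up -y,+y [[320.0, 135.0], [306.0, 115.0], [323.0, 135.0], [309.0, 115.0]]
109.0 front edge low -y,+y, up -y,+y [[323.0, 135.0], [309.0, 115.0], [326.0, 136.0], [312.0, 116.0]]
```

The cover is at its stop: the force rose to 12 N and the image no longer changes. I'll withdraw.

```bash
python3 -m jog '[[[0.02,0,0],[0,0,0]],[[0.06,0,0],[0,0,0]],[[0.1,0,-0.01],[0,0,0]],[[0.14,0,-0.02],[0,0,0]],[[0.14,0,-0.02],[0,0,0]]]'; python3 -m jog '[[[0,0,0],[0,0,0]],[[0,0,0],[0,0,0]]]'; python3 chk.py r1 100 105 109; python3 go.py .534 -.211 .15 6.2
```

```text
t: 11.0
tool_pos: [0.4077, 0.2232, 0.1534]
tool_rot: [0.109, 3.137, 0.002]
contact_force: [0.9, 0.8, -1.4]
opening: 0.009
grip_force: 118.6
t: 11.2
tool_pos: [0.4112, 0.2226, 0.1528]
tool_rot: [0.113, 3.138, 0.0]
contact_force: [0.1, 0.9, -1.0]
opening: 0.0089
grip_force: 118.6
11.25 [0.4112 0.2225 0.1525] [-0.7 -0.6 -0.5] [ 0.03 -0.05  0.01]
obs [[310, 116], [301, 146], [314, 166], [324, 134]]
100.0 front edge low -y,+y, up -y,+y [[317.0, 135.0], [304.0, 115.0], [320.0, 135.0], [307.0, 115.0]]
105.0 front edge low -y,+y, up -y,+y [[320.0, 135.0], [306.0, 115.0], [323.0, 135.0], [309.0, 115.0]]
109.0 front edge low -y,+y, up -y,+y [[323.0, 135.0], [309.0, 115.0], [326.0, 136.0], [312.0, 116.0]]
t 11.25 pos [0.4112 0.2225 0.1525] F [-0.7 -0.6 -0.5] grip 119 open 0.0092
shift [-0.1539 -0.4235  0.0026] turn [-0.      0.0006 -0.1807]
```

The cover stays at its stop. Now back to the tray.

```bash
python3 -m jog '[[[-0.05,-0.21,0],[0,0,0]],[[-0.05,-0.21,0],[0,0,0]],[[-0.05,-0.21,0],[0,0,0]],[[-0.05,-0.21,0],[0,0,0]],[[-0.05,-0.21,0],[0,0,0]]]'; python3 go.py .534 -.211 .15 6.2
```

```text
t: 11.75
tool_pos: [0.4462, 0.0053, 0.1525]
tool_rot: [0.121, 3.139, -0.002]
contact_force: [0.3, 0.9, -1.4]
opening: 0.0094
grip_force: 118.7
t 11.75 pos [0.4462 0.0053 0.1525] F [ 0.3  0.9 -1.4] grip 119 open 0.0094
shift [-0.1043 -0.2088  0.0028] turn [-0.0014  0.0002 -0.1854]
```

```bash
python3 -m jog '[[[-0.1,-0.21,0],[0,0,-0.18]],[[-0.1,-0.21,0],[0,0,-0.18]],[[-0.1,-0.21,0],[0,0,-0.18]],[[-0.1,-0.21,0],[0,0,-0.18]],[[-0.1,-0.21,0],[0,0,-0.18]]]'; python3 -m jog '[[[0,0,0],[0,0,0]],[[0,0,0],[0,0,0]]]'; python3 go.py .534 -.211 .15 6.2; python3 tip.py p1; python3 - <<'E'
from h import *
from station import ctrl,optics
o=ctrl.get_obs();s=optics.get_image("side");p=o["tool_pos"]
cv2.imwrite("pics/p2.png",cv2.resize(s["image"][170:300,270:430],(738,600),interpolation=cv2.INTER_CUBIC))
a=np.radians(6.4);u=np.array([np.cos(a),np.sin(a),0])
for ph in (0,-2,-4,-6):
    t=np.tan(np.radians(ph));print(ph,[[round(float(c),1) for c in q] for q in proj(s,[p+u*k+[0,0,k*t-.001] for k in(.127,.06,-.0726)])])
E
```

```text
t: 12.25
tool_pos: [0.5308, -0.211, 0.1518]
tool_rot: [0.166, -3.137, 0.0]
contact_force: [0.9, 1.0, -0.3]
opening: 0.0094
grip_force: 118.8
t: 12.45
tool_pos: [0.5298, -0.2082, 0.1514]
tool_rot: [0.166, -3.136, -0.002]
contact_force: [-0.6, -0.2, -1.4]
opening: 0.0091
grip_force: 118.8
t 12.45 pos [ 0.5298 -0.2082  0.1514] F [-0.6 -0.2 -1.4] grip 119 open 0.0091
shift [-0.0039 -0.0033  0.0014] turn [ 0.0014 -0.0014 -0.0022]
[ 0.52979815 -0.20816936  0.15143092] 0.009061258435933592 118.77594355959445
wrist [  0 260] [ 89 355] ((43.832035064697266, 304.0609436035156), (83.9057388305664, 100.0840835571289), 77.19573211669922)
wrist [ 95 231] [131 242] ((113.40640258789062, 235.2300567626953), (35.81114959716797, 8.876592636108398), 17.744670867919922)
wrist [309 103] [337 294] ((323.0, 198.5), (191.0, 28.0), 90.0)
side [630 376] [639 395] ((634.5, 385.5), (19.0, 9.0), 90.0)
side [395 319] [423 329] ((408.5498352050781, 324.7018127441406), (28.160255432128906, 8.451627731323242), 6.115502834320068)
side [396 274] [429 306] ((412.5, 290.0), (32.0, 33.0), 90.0)
side [291 213] [319 227] ((304.5, 220.00001525878906), (6.640782833099365, 28.776723861694336), 71.56504821777344)
side [273 137] [288 147] ((280.7876281738281, 142.31417846679688), (9.645255088806152, 15.099812507629395), 86.18592071533203)
0 [[368.3, 198.2], [343.8, 206.6], [291.5, 224.5]]
-2 [[368.2, 199.7], [343.8, 207.3], [291.5, 223.6]]
-4 [[368.1, 201.2], [343.8, 208.1], [291.4, 222.7]]
-6 [[368.1, 202.8], [343.8, 208.8], [291.4, 221.8]]
```

View pics/p2.png

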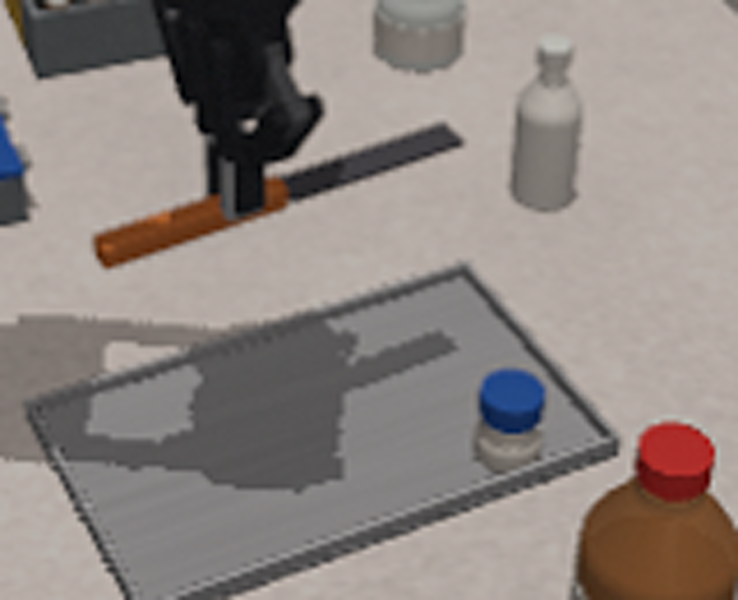

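Spatula pitch is about −1° (tip at side pixel (368.7,199)), essentially as when picked up. The jar at crop (510,420) is clear of it. I'll lay it down.

```bash
python3 -m jog '[[[-0.004,-0.003,0.04],[0,0,0]],[[-0.004,-0.003,0.08],[0,0,0]],[[-0.004,-0.003,0.115],[0,0,0]],[[-0.004,-0.003,0.13],[0,0,0]],[[-0.004,-0.003,0.135],[0,0,0]]]'; python3 -m jog '[[[0,0,0.001],[0,0,0]],[[0,0,0.001],[0,0,0]]]'; python3 go.py .534 -.211 .0125 6.2
```

```text
t: 13.1
tool_pos: [0.5327, -0.208, 0.0156]
tool_rot: [0.172, -3.134, -0.003]
contact_force: [0.3, -0.1, -0.8]
opening: 0.0092
grip_force: 118.8
t: 13.3
tool_pos: [0.5355, -0.2101, 0.0186]
tool_rot: [-0.17, 3.134, -0.003]
contact_force: [0.3, 0.3, -0.9]
opening: 0.0089
grip_force: 118.8
t 13.3 pos [ 0.5355 -0.2101  0.0186] F [ 0.3  0.3 -0.9] grip 119 open 0.0089
shift [ 0.0016 -0.0007  0.0061] turn [-0.002   0.0029  0.0004]
```

```bash
python3 -m jog '[[[0.001,0,0.003],[0,0,0]],[[0.001,0,0.005],[0,0,0]],[[0.001,0,0.005],[0,0,0]]]'; python3 go.py .534 -.211 .0125 6.2
```

```text
t: 13.6
tool_pos: [0.5338, -0.2102, 0.0124]
tool_rot: [-0.17, 3.135, -0.002]
contact_force: [0.2, -0.2, 1.8]
opening: 0.0088
grip_force: 119.0
t 13.6 pos [ 0.5338 -0.2102  0.0124] F [ 0.2 -0.2  1.8] grip 119 open 0.0088
shift [-0.0002 -0.0008 -0.0001] turn [-0.0012  0.0018 -0.0002]
```

```bash
python3 -m jog '[[[0,0,0],[0,0,0]],[[0,0,0],[0,0,0]],[[0,0,0],[0,0,0]],[[0,0,0],[0,0,0]]]' 0.45; python3 -m jog '[[[0,0,-0.01],[0,0,0]],[[0,0,-0.03],[0,0,0]],[[0,0,-0.07],[0,0,0]],[[0,0,-0.12],[0,0,0]],[[0,0,-0.17],[0,0,0]]]';python3 -m jog '[[[0.1,0.1,0],[0,0,0]],[[0.1,0.1,0],[0,0,0]],[[0.1,0.1,0],[0,0,0]],[[0.1,0.1,0],[0,0,0]],[[0.1,0.1,0],[0,0,0]]]'; python3 - <<'E'
from h import *
from station import ctrl,optics
o=ctrl.get_obs();s=optics.get_image("side");t=optics.get_image("top");print(o["t"],o["tool_pos"],o["opening"])
cv2.imwrite("pics/f.png",np.hstack([cv2.resize(s["image"][100:340,240:440],(400,480)),cv2.resize(t["image"][140:260,210:470],(400,185)).__class__(0) if False else np.vstack([cv2.resize(t["image"][130:260,210:420],(400,248)),np.zeros((232,400,3),np.uint8)])]))
for c in blobs(t["image"],(5,150,100),(18,255,255),20):
    m=c.reshape(-1,2).mean(0)
    if 360<m[0]<420: print(rect(t,c,.018))
E
```

```text
t: 14.0
tool_pos: [0.5329, -0.2096, 0.0114]
tool_rot: [0.17, -3.137, -0.0]
contact_force: [0.1, 0.4, 0.2]
opening: 0.0385
grip_force: 0.0
t: 14.5
tool_pos: [0.5325, -0.2094, 0.1834]
tool_rot: [0.17, -3.136, -0.001]
contact_force: [0.8, -0.0, 0.5]
opening: 0.0384
grip_force: 0.0
t: 15.0
tool_pos: [0.4226, -0.1208, 0.1823]
tool_rot: [-0.171, 3.135, -0.002]
contact_force: [0.0, -0.3, 0.4]
opening: 0.0384
grip_force: 0.0
15.0 [ 0.42259497 -0.1207665   0.1822996 ] 0.03838474237597131
```

View pics/f.png

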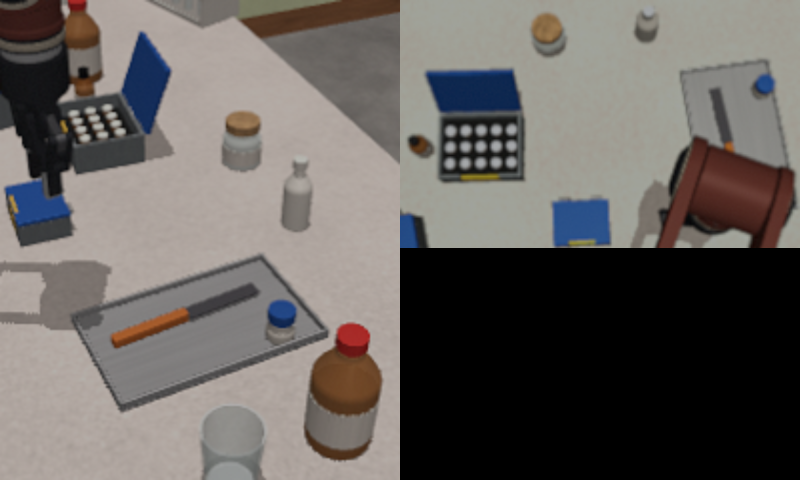

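The picture shows the cover leaning back past upright at (150,85). The spatula lies flat in the tray from (115,340) to (255,290), the bystanders are unmoved and the gripper is clear. I'm handing in the job.

```bash
python3 -c "
from station import job
print(job.finish_job())"
```

```text
the job is handed in; nothing more can be done
None
```

The job is handed in: the spatula blade levered the cover up about 45 mm at its front edge, then swung it back to its stop, where it stays open. The spatula lies flat in the tray, the bystanders look unmoved in the last picture, and it took about 15 s of robot time.

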